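Square up the tile samples and hold the stack up

ROBOT

A 6-joint arm with a two-finger parallel gripper is mounted at the origin on the work surface. World frame = base frame: x ahead of the robot, y to its left, z up, the work surface at z = 0. Lengths are in m, angles in rad, forces in N, time in s.
With the tool pointing down it reaches from about 0.4 to 0.825 m from the base axis. Payload 7 kg.
Tool frame: the origin (TCP) lies at the centre of the arm's flange, where the gripper is bolted on; the fingertips stand 178 mm ahead of it and the grasp point (between the pads) lies ahead of it (tcp_to_grasp is the z of the grasp point in the tool frame, in m); z points along the fingers, x is the direction in which the jaws open and shut, and the axes are right-handed (so a half turn about z gives the same grasp; the last joint's range is limited). The gripper opens to 88 mm and grips with 3 to 60 N. Pads are 19 mm wide; open, the fingers measure 130 mm over their backs; the gripper's body (78 mm by 193 mm) begins 47 mm behind the grasp point.
Start: joints at [-0.95, 0.359, 0.012, 0, -1.224, -0.288], TCP at [0.22, -0.638, 0.405] pointing down, gripper open.
Joint ranges: [-3.07, 3.07], [-1.43, 2.12], [-1.02, 1.25], [-3.03, 1.67], [-3.05, -0], [-3.03, 3.03]. Speed limits (rad/s): [2.39, 2.39, 3.01, 3.14, 3.14, 3.14].

INTERFACE

Orientations are given as [roll, pitch, yaw] about the fixed x, y, z axes, in that order (R = Rz(yaw) Ry(pitch) Rx(roll)).
In Python, from station import get_state, grab_frame, job_done, tcp_to_grasp gives the robot as it stands.
- The arm moves only by the tool drive_tool, never from a script. Its argument "moves" is a list of rows, each a list of 7 numbers: the shift along the tool's x, y, z in mm, then the turn, a rotation vector about the tool's x, y, z in degrees, then the closure, from -1 (fully open) to 1 (shut), so that 0 is half open. In form: [[dx, dy, dz, ax, ay, az, claw], ...]. A call has 1 to 12 rows; each row is the pose to reach, as a shift and turn from the pose commanded when the call began, along the tool's axes at that moment; what a row does not reach only later rows make up. A row lasts 1/8 s, in which the tool goes at most 62.5 mm and 10.7 degrees, less where a joint would pass 70% of its speed; a pose out of reach is approached as far as the arm can. A call with a gripper value outside its range is refused whole. The fingers move at their own pace and stop on an object; "grip_force" is the grip in N (left out, the last holds). Time passes only in rows, so rows that repeat a pose let the fingers close. It gives the time, the measured TCP pose, the force and the opening at its end, in the units of the state.
- get_state(): the state, without advancing time (a new reading comes with each control period).
- grab_frame(name): name is "scene" or "side" or "wrist"; returns a dict with "img" (400x640x3 uint8, red, green, blue), "range_z" (400x640 float32, m along the optical axis (not along the pixel's ray), 0 where there is no reading), "fovy" (degrees; the focal length in pixels is half the picture's height over the tangent of half this angle, whatever the lens; pixels are square), "cx", "cy" (the principal point, pixels), "k1" (the pictures are not rectified: a ray, as slopes to the right and down, at radius r is drawn at 1 + k1 r^2 times it, then the intrinsics apply), "rvec" (rotation vector, rad) and "tvec" (3), from world to camera coordinates, as OpenCV has them. Camera axes: x right, y down, z forward; pixel columns grow to the right and rows downward; lengths in m; the calibration is good to about 2 mm. A picture is of the moment at which its call begins.
- job_done(): hands the job in, once; it reports no verdict.
The state is a dict: "t": time; "q": joint angles; "qd": joint speeds; "joint_efforts": joint torques, N m; "eef_pos": TCP position; "ee_rot": TCP orientation; "force": force on the tool from outside, world axes, zero at the start; "moment": the same for the moment, N m; "width": finger opening in m.
Only numpy, scipy, OpenCV 4.12 (cv2) and the standard library are available. Lean on these libraries where they do the work, as an engineer would, in place of code of your own. Each camera call takes 0.05 s, during which the arm holds its last target. There are 200 camera calls.

TASK

Straighten the ragged stack of four sample tiles where it stands on the wooden board, patting or squeezing it until the edges line up on all four sides. Then pick up the whole stack in one grip and finish while holding it in the air, level and still, with about 12 cm of clear space between the board and the lowest tile, so that I can slide a box under it. Leave the single yellow tile and the other kitchen things where they are.

Things in the scene. Friction and masses are not known exactly. Their poses are not given: they have to be found in the camera images.
- board: Wooden serving board, 240 x 360 mm, 18 mm thick, fixed on the counter so it cannot shift. Origin: centre of its underside; long side along its y; top 18 mm above the origin. The stack stands on it.
- tile_1: Bottom tile of the ragged stack: square glazed sample tile, plain blue, 50 x 50 x 8 mm, about 50 g. Origin: centre of its underside; x and y along its edges, z up.
- tile_2: Second tile of the stack counted from below, terracotta, 50 x 50 x 8 mm, about 50 g. Origin: centre of its underside; x and y along its edges. It lies loose on the tile below; at the start some 4 to 9 mm off the bottom tile and up to 5 degrees askew. It slides sideways when its edge is pushed, e.g. between the closing fingers. The four tiles together are 32 mm high.
- tile_3: Third tile of the stack counted from below, plain white, 50 x 50 x 8 mm, about 50 g. Origin: centre of its underside; x and y along its edges. It lies loose on the tile below; at the start some 4 to 9 mm off the bottom tile and up to 5 degrees askew. It slides sideways when its edge is pushed, e.g. between the closing fingers. The four tiles together are 32 mm high.
- tile_4: Top (fourth) tile of the stack counted from below, green, 50 x 50 x 8 mm, about 50 g. Origin: centre of its underside; x and y along its edges. It lies loose on the tile below; at the start some 4 to 9 mm off the bottom tile and up to 5 degrees askew. It slides sideways when its edge is pushed, e.g. between the closing fingers. The four tiles together are 32 mm high.
- spare_tile: Single yellow tile, 50 x 50 x 8 mm, lying flat on the same board, its centre 110 mm or more from the bottom tile of the stack. Not part of the stack: leave it alone. Origin: centre of its underside.
- mug: White mug with a handle, 90 mm high, 80 mm across, on the counter to the robot's left. Leave it alone. Origin: centre of its underside.
- jar: Amber glass jar with a brass lid, 110 mm high, 70 mm across, on the counter to the robot's right. Leave it alone. Origin: centre of its underside.
- bowl: Blue bowl, 50 mm high, 140 mm across, on the counter to the robot's right. Leave it alone. Origin: centre of its underside.
- spoon: Steel spoon with a wooden handle, lying on the counter beyond the board. Leave it alone. Origin: underside, within its length.
Not all that is in view belongs to the job. Of the things shaped like the tile_4, the green one is meant.

How it is judged:
On the way:
1. the four tiles are square on each other, still standing on the board (horizontal distance between each of tile_2, tile_3, tile_4 and tile_1 below 0.004 m and angle between the x axis of each of tile_2, tile_3, tile_4 and the x axis of tile_1, either way round below 0.08 rad and z of tile_2 in the frame of tile_1 between 0.005 and 0.011 m and z of tile_3 in the frame of tile_1 between 0.013 and 0.019 m and z of tile_4 in the frame of tile_1 between 0.021 and 0.027 m and z of tile_1 in the frame of board below 0.021 m), for 0.15 s.
At the end, for the whole second after the job is handed in: Stack held by the fingers: tiles within 4 mm and 0.08 rad of the lowest and lying on each other (3 mm), lowest underside 90-160 mm above the board, level within 0.09 rad, still (20 mm/s, 0.2 rad/s), touching no other thing; other things within 15 mm of their starts (horizontal distance between each of tile_2, tile_3, tile_4 and tile_1 below 0.004 m and angle between the x axis of each of tile_2, tile_3, tile_4 and the x axis of tile_1, either way round below 0.08 rad and z of tile_2 in the frame of tile_1 between 0.005 and 0.011 m and z of tile_3 in the frame of tile_1 between 0.013 and 0.019 m and z of tile_4 in the frame of tile_1 between 0.021 and 0.027 m and z of tile_1 in the frame of board between 0.108 and 0.178 m and angle between each of tile_1, tile_2, tile_3, tile_4's own z axis and vertical below 0.09 rad and linear speed of each of tile_1, tile_4 below 0.02 m/s and angular speed of each of tile_1, tile_4 below 0.2 rad/s and contact force between tile_1 and the fingers above 0.5 N and contact force between tile_1 and board below 0.05 N and contact force between tile_1 and spare_tile below 0.05 N and contact force between tile_1 and mug below 0.05 N and contact force between tile_1 and jar below 0.05 N and contact force between tile_1 and bowl below 0.05 N and contact force between tile_1 and spoon below 0.05 N and distance of each of spare_tile, mug, jar, bowl, spoon from where it was at the start of the episode below 0.015 m); the arm keeps its last pose, push and grip.
It fails at once if a tile of the stack is tipped over (angle between any of tile_1, tile_2, tile_3, tile_4's own z axis and vertical above 0.4 rad).
It fails at once if the yellow tile or another kitchen thing is moved by more than 15 mm (distance of any of spare_tile, mug, jar, bowl, spoon from where it was at the start of the episode above 0.015 m).
It also fails if it takes over 48 s, if anything falls off the work surface, if the arm or the gripper's body presses on something with over 40 N, if the wrist force passes 120 N, or if a joint passes its speed limit or range.

## Working session

There is one attempt and no reset: what is moved stays moved. The work goes in short steps, Python scripts to look and compute and a tool call to move; the robot and the scene stay as the last step left them, time stands still between calls to the robot, and variables do not carry over. Pictures are saved under pics/ and viewed, about 8 in all and at most 12, crops included, and the job is handed in when it is done.

Besides the shell and the picture viewer there is one more tool, called after "Request:" as name([rows], argument=value, ...), one row to a line, values as JSON. drive_tool: Moves the arm, as the interface text tells. Its arguments: {"type":"object","properties":{"moves":{"type":"array"},"grip_force":{"type":"number"}},"required":["moves"]}

```bash
mkdir -p pics; ls
cat > h.py <<'E'
import numpy as np, cv2
from station import get_state, grab_frame, job_done, tcp_to_grasp
def grab(n,fn=None):
    f=grab_frame(n)
    if fn: cv2.imwrite('pics/'+fn,f['img'][:,:,::-1])
    return f
def rays(f,px):
    F=200/np.tan(np.radians(f['fovy'])/2)
    K=np.array([[F,0,f['cx']],[0,F,f['cy']],[0,0,1.]])
    u=cv2.undistortPoints(np.float64(px).reshape(-1,1,2),K,np.array([f['k1'],0,0,0.])).reshape(-1,2)
    R=cv2.Rodrigues(np.float64(f['rvec']))[0]; t=np.float64(f['tvec']).ravel()
    return -R.T@t, np.c_[u,np.ones(len(u))]@R
def onplane(f,px,z):
    c,d=rays(f,px); return c+d*((z-c[2])/d[:,2])[:,None]
E
python3 - <<'E'
from h import *
s=get_state();print(s,tcp_to_grasp)
for n in('scene','side'):
    f=grab(n,n+'0.png');print(n,f['fovy'],f['k1'],rays(f,[[320,200]]))
a=[cv2.imread(f'pics/{n}0.png') for n in('scene','side')]
cv2.imwrite('pics/both.png',cv2.resize(np.vstack(a),(480,600),interpolation=cv2.INTER_AREA))
E
```

```text
pics
{'t': 0.0, 'q': array([-9.49899699e-01,  3.59384740e-01,  1.10942768e-02, -3.46353446e-04,
       -1.22410378e+00, -2.88055785e-01]), 'qd': array([ 0.00126266,  0.00051709, -0.00010372,  0.00034681, -0.00100783,
        0.0012403 ]), 'joint_efforts': array([-3.16729136e-03, -5.82723498e+01,  2.93035322e+01,  6.99691236e+00,
        6.65183121e-03, -1.39541976e-04]), 'eef_pos': array([ 0.22045508, -0.63778981,  0.40373994]), 'ee_rot': array([-3.14145084e+00, -1.62458020e-03,  1.90351911e+00]), 'force': array([-0.3858852 , -0.68262062, -0.17842084]), 'moment': array([-0.00751207,  0.01682613,  0.04265752]), 'width': 0.08791553789252933} 0.1593
scene 56.58934604306199 0.003665002736724359 (array([ 1.38996266, -0.24993578,  0.83684922]), array([[-0.68169397,  0.19507573, -0.70562801]]))
side 51.953435562508034 -0.03828702028234221 (array([0.50895316, 0.88603956, 1.04675035]), array([[ 0.04305524, -0.67172139, -0.73959364]]))
```

View pics/scene0.png

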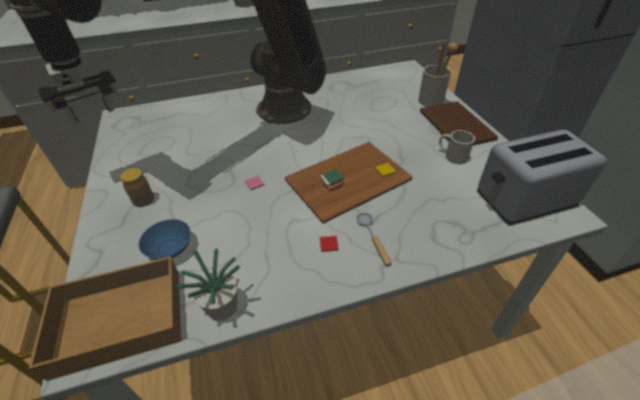

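View pics/side0.png

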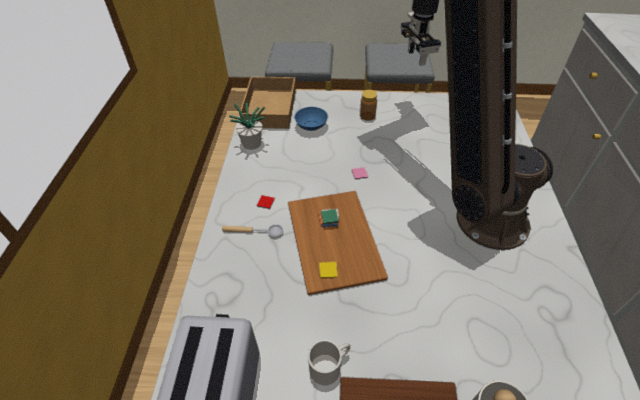

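The scene shows the stack (green on top) at about (332,178) and the yellow tile at (386,170). In the side view they are at (330,216) and (328,270).

```bash
cat >> h.py <<'E'
RNG={'green':((60,80,30),(95,255,200)),'yellow':((22,150,90),(34,255,255)),'blue':((96,90,20),(125,255,255))}
def mask(f,c,box):
    h=cv2.cvtColor(f['img'],cv2.COLOR_RGB2HSV); m=cv2.inRange(h,*[np.array(v) for v in RNG[c]])
    o=np.zeros_like(m); x0,y0,x1,y1=box; o[y0:y1,x0:x1]=m[y0:y1,x0:x1]
    return o
def quad(f,c,box,z):
    m=mask(f,c,box); cs=cv2.findContours(m,cv2.RETR_EXTERNAL,cv2.CHAIN_APPROX_NONE)[0]
    k=max(cs,key=cv2.contourArea); p=onplane(f,k.reshape(-1,2),z)[:,:2]
    r=cv2.minAreaRect(np.float32(p*1000)); ys,xs=np.nonzero(m)
    return onplane(f,[[xs.mean(),ys.mean()]],z)[0].round(4), r
E
python3 - <<'E'
from h import *
for n,b1,b2 in(('scene',(315,160,350,195),(370,155,400,185)),('side',(310,200,350,235),(310,255,350,285))):
    f=grab(n)
    print(n,quad(f,'green',b1,.05),quad(f,'yellow',b2,.026))
    u,v={'scene':(332,176),'side':(330,215)}[n]; print(f['range_z'][v,u])
    px={'scene':[[286,181],[366,144],[411,178],[326,219]],'side':[[290,202],[356,193],[385,277],[309,290]]}[n]
    print(onplane(f,px,.018).round(3))
E
```

```text
scene (array([0.5397, 0.0406, 0.05  ]), ((539.1974487304688, 40.403282165527344), (43.460594177246094, 42.303497314453125), 12.129341125488281)) (array([0.5363, 0.2246, 0.026 ]), ((535.1278686523438, 224.47299194335938), (53.28168487548828, 50.72311782836914), 7.087077617645264))
1.1956899
[[ 0.478 -0.104  0.018]
 [ 0.374  0.224  0.018]
 [ 0.597  0.292  0.018]
 [ 0.681 -0.03   0.018]]
side (array([0.5339, 0.0482, 0.05  ]), ((533.7212524414062, 47.77987289428711), (44.13275146484375, 49.81107711791992), 13.70905876159668)) (array([0.5311, 0.2309, 0.026 ]), ((530.537841796875, 231.16458129882812), (52.04126739501953, 51.616615295410156), 3.1854891777038574))
1.3093199
[[ 0.67  -0.035  0.018]
 [ 0.447 -0.086  0.018]
 [ 0.365  0.244  0.018]
 [ 0.581  0.297  0.018]]
```

Request:
drive_tool([
  [45, 43, 0, 0, 0, 0, -1],
  [90, 87, 0, 0, 0, 1, -1],
  [135, 130, 0, 0, 0, 2, -1],
  [180, 174, 0, 0, 0, 3, -1],
  [225, 217, 0, 0, 0, 4, -1],
  [270, 261, 0, 0, 0, 5, -1],
  [315, 304, 0, 0, 0, 6, -1],
  [360, 348, 0, 0, 0, 7, -1],
  [405, 391, 0, 0, 0, 7, -1],
  [450, 435, 0, 0, 0, 7, -1],
  [495, 478, 0, 0, 0, 7, -1],
  [541, 522, 0, 0, 0, 7, -1],
], grip_force=5)

```text
t: 1.7
eef_pos: [0.5366, 0.0441, 0.4049]
ee_rot: [3.141, -0.0, 1.782]
force: [0.8, -0.8, 0.2]
width: 0.0878
```

Request:
drive_tool([
  [0, 0, 0, 0, 0, 0, -1],
  [0, 0, 0, 0, 0, 0, -1],
  [0, 0, 0, 0, 0, 0, -1],
  [0, 0, 0, 0, 0, 0, -1],
])

```text
t: 2.2
eef_pos: [0.5359, 0.041, 0.405]
ee_rot: [3.141, -0.0, 1.78]
force: [0.1, 0.7, 0.9]
width: 0.0877
```

Run:
```python
from h import *
s=get_state();print(s['t'],s['eef_pos'],s['ee_rot'],s['q'],s['force'])
f=grab('wrist','w1.png');print(f['fovy'],rays(f,[[320,200]]))
```

```text
2.2 [0.53592375 0.04102508 0.40496523] [ 3.14110664e+00 -1.56886859e-04  1.77999486e+00] [ 4.41270840e-01  1.32104797e-01 -2.90746890e-01 -4.48618253e-05
 -1.14743558e+00 -1.80285025e+00] [0.07951622 0.70779758 0.93010967]
59.55250561125948 (array([0.45668271, 0.0237475 , 0.38474762]), array([[ 0.29663247,  0.06573506, -0.95273026]]))
```

View pics/w1.png

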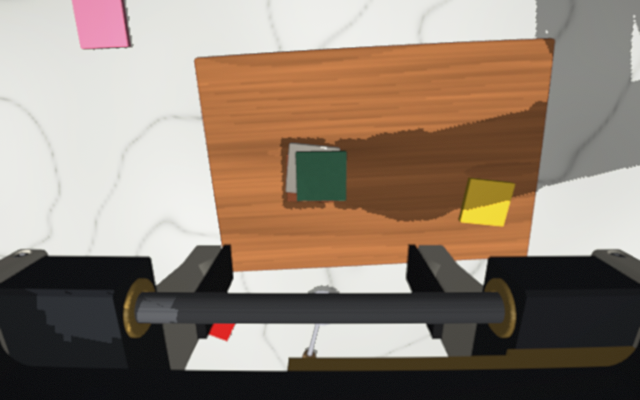

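The wrist view has the green tile at about (321,176), white peeking out top-left, a bit of terracotta at lower-left (290,197), and the yellow tile clear at (488,203).

Run:
```python
from h import *
f=grab('wrist')
print(quad(f,'green',(270,130,370,215),.05),quad(f,'yellow',(450,170,530,235),.026))
px=[[195,58],[552,40],[525,256],[222,270]]
print(onplane(f,px,.018).round(3))
cv2.imwrite('pics/w1c.png',cv2.resize(f['img'][120:225,265:370,::-1],None,fx=5,fy=5,interpolation=cv2.INTER_CUBIC))
s=get_state();Y=s['ee_rot'][2];print(s['eef_pos'],Y)
```

```text
(array([0.5358, 0.0424, 0.05  ]), ((536.3189697265625, 42.46013259887695), (48.50751876831055, 47.55995178222656), 12.61323070526123)) (array([0.533 , 0.2261, 0.026 ]), ((533.5092163085938, 226.164794921875), (50.36995315551758, 51.27385330200195), 5.893545150756836))
[[ 0.453 -0.102  0.018]
 [ 0.362  0.238  0.018]
 [ 0.589  0.3    0.018]
 [ 0.68  -0.046  0.018]]
[0.53605471 0.04124654 0.40494163] 1.7802554752027846
```

View pics/w1c.png

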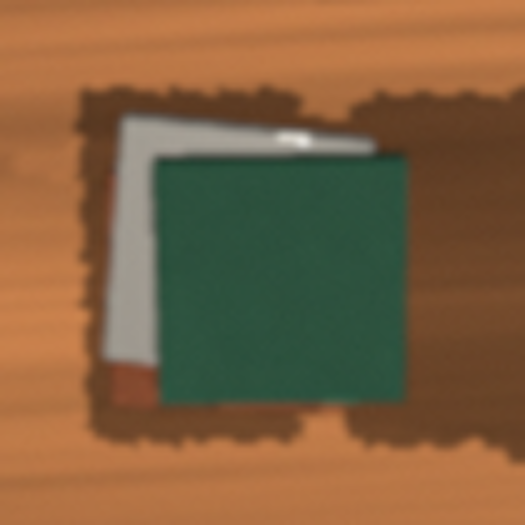

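The crop shows green on top, white shifted some 8 mm left and 6 mm up relative to it, and terracotta close under both. Stack yaw is about 12.6°, and the tool's jaws are already at 12°+90°. I'll descend and give it a first squeeze.

Request:
drive_tool([
  [0, -2, 40, 0, 0, -0.5, -1],
  [0, -2, 90, 0, 0, -0.5, -1],
  [0, -2, 140, 0, 0, -0.5, -1],
  [0, -2, 180, 0, 0, -0.5, -1],
  [0, -2, 198, 0, 0, -0.5, -1],
  [0, -2, 206, 0, 0, -0.5, -1],
  [0, -2, 206, 0, 0, -0.5, -1],
  [0, -2, 206, 0, 0, -0.5, -1],
], grip_force=5)

```text
t: 3.3
eef_pos: [0.5347, 0.0417, 0.1997]
ee_rot: [3.14, -0.0, 1.79]
force: [0.4, -0.0, -0.1]
width: 0.0878
```

Request:
drive_tool([
  [0, 0, 0, 0, 0, 0, -0.8],
  [0, 0, 0, 0, 0, 0, -0.6],
  [0, 0, 0, 0, 0, 0, -0.5],
  [0, 0, 0, 0, 0, 0, -0.4],
  [0, 0, 0, 0, 0, 0, -0.35],
  [0, 0, 0, 0, 0, 0, -0.3],
  [0, 0, 0, 0, 0, 0, -0.25],
  [0, 0, 0, 0, 0, 0, -0.2],
  [0, 0, 0, 0, 0, 0, -0.15],
  [0, 0, 0, 0, 0, 0, -0.1],
  [0, 0, 0, 0, 0, 0, 0],
  [0, 0, 0, 0, 0, 0, 0],
])

```text
t: 4.8
eef_pos: [0.5344, 0.0416, 0.1987]
ee_rot: [3.142, 0.0, 1.79]
force: [1.2, -4.6, 4.4]
width: 0.0514
```

Run:
```python
from h import *
f=grab('wrist')
g=grab('scene'); d=grab('side')
z=lambda im,a,k:cv2.resize(im['img'][a[1]:a[3],a[0]:a[2],::-1],k,interpolation=cv2.INTER_CUBIC)
cv2.imwrite('pics/c2.png',np.vstack([f['img'][:,:,::-1][:300],np.hstack([z(g,(302,150,366,200),(320,250)),z(d,(298,190,362,240),(320,250))])]))
s=get_state();print(s['t'],s['eef_pos'],s['ee_rot'],s['width'],s['force'])
```

```text
4.95 [0.53434295 0.04158185 0.19873401] [3.14151951e+00 8.41813804e-05 1.79019982e+00] 0.051334145485996685 [ 0.8026067  -3.95895301  4.44119486]
```

View pics/c2.png

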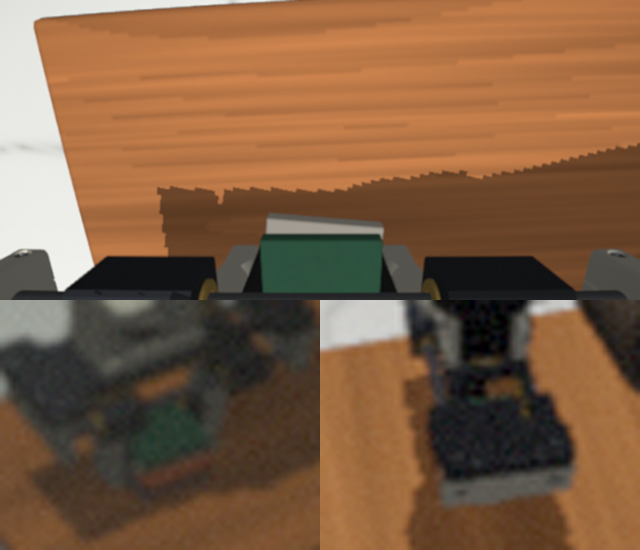

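The first squeeze stopped at 51.3 mm, and white still looks slightly askew at the top edge (385,228). I'll squeeze harder.

Request:
drive_tool([
  [0, 0, 0, 0, 0, 0, 0],
  [0, 0, 0, 0, 0, 0, 0],
  [0, 0, 0, 0, 0, 0, 0],
  [0, 0, 0, 0, 0, 0, 0],
], grip_force=20)

```text
t: 5.45
eef_pos: [0.5343, 0.0416, 0.1987]
ee_rot: [3.142, 0.0, 1.79]
force: [0.8, -4.3, 4.1]
width: 0.0507
```

Request:
drive_tool([
  [0, 0, 0, 0, 0, 0, -0.3],
  [0, 0, 0, 0, 0, 0, -0.6],
  [0, 0, 0, 0, 0, 0, -1],
  [0, 0, 0, 0, 0, 0, -1],
  [0, 0, -25, 0, 0, 0, -1],
  [0, 0, -50, 0, 0, 0, -1],
  [0, 0, -60, 0, 0, -10, -1],
  [0, 0, -60, 0, 0, -20, -1],
  [0, 0, -60, 0, 0, -30, -1],
  [0, 0, -60, 0, 0, -40, -1],
  [0, 0, -60, 0, 0, -50, -1],
  [0, 0, -60, 0, 0, -60, -1],
], grip_force=10)

```text
t: 6.95
eef_pos: [0.5342, 0.0417, 0.2586]
ee_rot: [3.142, -0.0, 2.843]
force: [0.3, 0.3, 0.5]
width: 0.0881
```

Request:
drive_tool([
  [0, 0, 0, 0, 0, -10, -1],
  [0, 0, 0, 0, 0, -20, -1],
  [0, 0, 0, 0, 0, -30, -1],
  [0, 0, 20, 0, 0, -30, -1],
  [0, 0, 40, 0, 0, -30, -1],
  [0, 0, 52, 0, 0, -30, -1],
  [0, 0, 60, 0, 0, -30, -1],
  [0, 0, 60, 0, 0, -30, -1],
  [0, 0, 60, 0, 0, -30, -0.6],
  [0, 0, 60, 0, 0, -30, -0.5],
  [0, 0, 60, 0, 0, -30, -0.4],
  [0, 0, 60, 0, 0, -30, -0.35],
])

```text
t: 8.45
eef_pos: [0.5346, 0.0417, 0.199]
ee_rot: [3.141, 0.001, -2.922]
force: [1.0, -1.0, -0.2]
width: 0.0599
```

Request:
drive_tool([
  [0, 0, 0, 0, 0, 0, -0.3],
  [0, 0, 0, 0, 0, 0, -0.25],
  [0, 0, 0, 0, 0, 0, -0.2],
  [0, 0, 0, 0, 0, 0, -0.15],
  [0, 0, 0, 0, 0, 0, -0.1],
  [0, 0, 0, 0, 0, 0, 0],
  [0, 0, 0, 0, 0, 0, 0],
  [0, 0, 0, 0, 0, 0, 0],
  [0, 0, 0, 0, 0, 0, 0],
], grip_force=20)

```text
t: 9.57
eef_pos: [0.5347, 0.0418, 0.1989]
ee_rot: [3.142, 0.001, -2.922]
force: [3.7, 1.4, 4.3]
width: 0.05
```

Run:
```python
from h import *
f=grab('wrist','w3.png')
s=get_state();print(s['t'],s['eef_pos'],s['ee_rot'],s['width'],s['force'],s['q'][5])
```

```text
9.625 [0.53468521 0.04179725 0.19895654] [ 3.14149286e+00  1.13446563e-03 -2.92197917e+00] 0.050363999424921556 [4.21585387 0.57373196 5.22068343] -0.2243797245748314
```

View pics/w3.png

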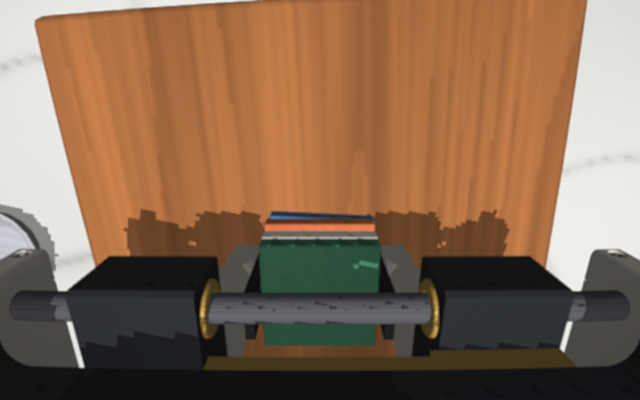

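The wrist view shows four layers between the pads with edges nearly flush. The blue edge at the top, (272,212) to (375,219), is still a few degrees askew. I'll re-squeeze 1.5 mm lower and harder here, then repeat on the other axis.

Request:
drive_tool([
  [0, 0, 0, 0, 0, 0, -0.3],
  [0, 0, 0, 0, 0, 0, -0.4],
  [0, 0, 1.5, 0, 0, 0, -0.4],
  [0, 0, 1.5, 0, 0, 0, -0.3],
  [0, 0, 1.5, 0, 0, 0, -0.2],
  [0, 0, 1.5, 0, 0, 0, -0.1],
  [0, 0, 1.5, 0, 0, 0, 0],
  [0, 0, 1.5, 0, 0, 0, 0],
  [0, 0, 1.5, 0, 0, 0, 0],
  [0, 0, 1.5, 0, 0, 0, 0],
], grip_force=40)

```text
t: 10.88
eef_pos: [0.5342, 0.0416, 0.197]
ee_rot: [-3.142, -0.0, -2.922]
force: [-0.3, -0.1, -2.4]
width: 0.0499
```

Run:
```python
from h import *
f=grab('wrist')
cv2.imwrite('pics/w4.png',cv2.resize(f['img'][190:350,220:420,::-1],None,fx=3,fy=3,interpolation=cv2.INTER_CUBIC))
s=get_state();print(s['t'],s['eef_pos'],s['width'],s['force'])
```

```text
10.925 [0.53420474 0.04159427 0.19707674] 0.05003395501434888 [-0.04175058  0.84512511 -1.96296515]
```

View pics/w4.png

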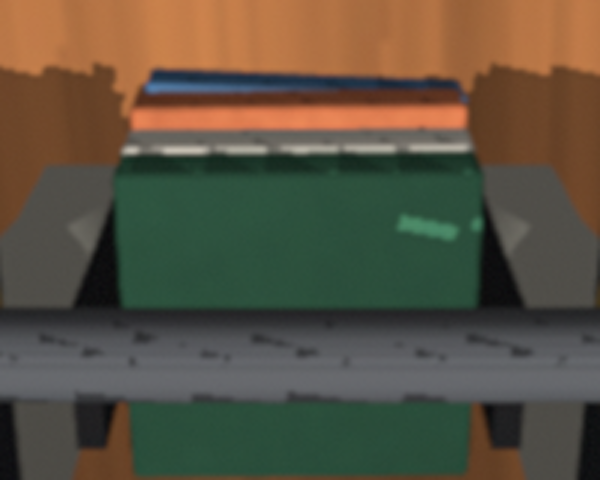

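Terracotta, white and green line up well. Blue is recessed by about 1–3 mm at the far side and turned by about 2°. I'll go back to the first axis, squeezing lower and harder.

Request:
drive_tool([
  [0, 0, 0, 0, 0, 0, -0.3],
  [0, 0, 0, 0, 0, 0, -0.6],
  [0, 0, 0, 0, 0, 0, -1],
  [0, 0, 0, 0, 0, 0, -1],
  [0, 0, -25, 0, 0, 0, -1],
  [0, 0, -50, 0, 0, 0, -1],
  [0, 0, -60, 0, 0, 10, -1],
  [0, 0, -60, 0, 0, 20, -1],
  [0, 0, -60, 0, 0, 30, -1],
  [0, 0, -60, 0, 0, 40, -1],
  [0, 0, -60, 0, 0, 50, -1],
  [0, 0, -60, 0, 0, 60, -1],
], grip_force=20)

```text
t: 12.42
eef_pos: [0.5343, 0.0416, 0.2572]
ee_rot: [3.142, 0.0, 2.308]
force: [0.5, -0.1, 0.5]
width: 0.0873
```

Request:
drive_tool([
  [0, 0, 0, 0, 0, 10, -1],
  [0, 0, 0, 0, 0, 20, -1],
  [0, 0, 0, 0, 0, 30, -1],
  [0, 0, 20, 0, 0, 30, -1],
  [0, 0, 40, 0, 0, 30, -1],
  [0, 0, 54, 0, 0, 30, -1],
  [0, 0, 60, 0, 0, 30, -1],
  [0, 0, 60, 0, 0, 30, -1],
  [0, 0, 60, 0, 0, 30, -0.6],
  [0, 0, 60, 0, 0, 30, -0.5],
  [0, 0, 60, 0, 0, 30, -0.4],
  [0, 0, 60, 0, 0, 30, -0.35],
])

```text
t: 13.92
eef_pos: [0.5343, 0.0416, 0.1973]
ee_rot: [3.141, -0.0, 1.79]
force: [0.2, 0.6, 0.3]
width: 0.0602
```

Request:
drive_tool([
  [0, 0, 0, 0, 0, 0, -0.3],
  [0, 0, 0, 0, 0, 0, -0.25],
  [0, 0, 0, 0, 0, 0, -0.2],
  [0, 0, 0, 0, 0, 0, -0.15],
  [0, 0, 0, 0, 0, 0, -0.1],
  [0, 0, 0, 0, 0, 0, 0],
  [0, 0, 0, 0, 0, 0, 0],
  [0, 0, 0, 0, 0, 0, 0],
  [0, 0, 0, 0, 0, 0, 0],
  [0, 0, 0, 0, 0, 0, 0],
], grip_force=40)

```text
t: 15.18
eef_pos: [0.5343, 0.0416, 0.1972]
ee_rot: [-3.142, 0.0, 1.79]
force: [-0.0, -0.4, 0.5]
width: 0.0499
```

Run:
```python
from h import *
f=grab('wrist')
cv2.imwrite('pics/w5.png',cv2.resize(f['img'][190:350,220:420,::-1],None,fx=3,fy=3,interpolation=cv2.INTER_CUBIC))
s=get_state();print(s['t'],s['eef_pos'],s['ee_rot'],s['width'],s['force'])
```

```text
15.225 [0.53427605 0.0415915  0.1971276 ] [-3.14145489e+00  4.92505062e-05  1.79013365e+00] 0.04994751108846892 [ 0.76770085 -1.16344435 -0.80208129]
```

View pics/w5.png

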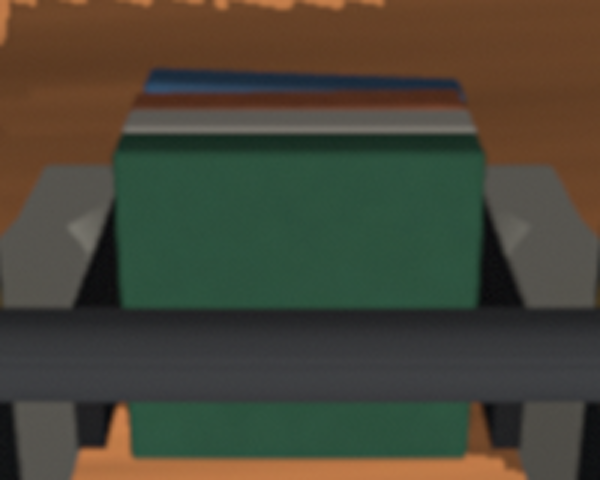

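Blue still shows the same ~2° turn, though the three upper tiles are flush and the opening reads 50 mm, so the pads may barely reach it. I'll lower the tool a little more, watch the force, and re-squeeze.

Request:
drive_tool([
  [0, 0, 0, 0, 0, 0, -0.3],
  [0, 0, 0, 0, 0, 0, -0.4],
  [0, 0, 0.5, 0, 0, 0, -0.4],
  [0, 0, 1, 0, 0, 0, -0.4],
  [0, 0, 1, 0, 0, 0, -0.4],
], grip_force=40)

```text
t: 15.85
eef_pos: [0.5343, 0.0416, 0.1964]
ee_rot: [3.141, 0.0, 1.79]
force: [-1.2, -0.4, 4.7]
width: 0.0613
```

Request:
drive_tool([
  [0, 0, 0, 0, 0, 0, -0.3],
  [0, 0, 0, 0, 0, 0, -0.2],
  [0, 0, 0, 0, 0, 0, -0.1],
  [0, 0, 0, 0, 0, 0, 0],
  [0, 0, 0, 0, 0, 0, 0],
  [0, 0, 0, 0, 0, 0, 0],
  [0, 0, 0, 0, 0, 0, 0],
])

```text
t: 16.73
eef_pos: [0.5346, 0.0417, 0.1964]
ee_rot: [3.141, -0.0, 1.79]
force: [-1.0, -0.1, 5.8]
width: 0.05
```

Run:
```python
from h import *
f=grab('wrist')
im=cv2.resize(f['img'][190:350,220:420,::-1],None,fx=3,fy=3,interpolation=cv2.INTER_CUBIC)
cv2.imwrite('pics/w6.png',im)
s=get_state();print(s['t'],s['eef_pos'],s['width'],s['force'])
def prof(i):  # transitions per column by hue class
    for u in(150,200,300,400,450):
        c=i[60:180:4,u].astype(int); print(u,[tuple(x) for x in c[:16]])
prof(im)
```

```text
16.775 [0.53461697 0.04170999 0.1964314 ] 0.04996861896634925 [ 0.03036358 -0.60708233  5.26251385]
150 [(np.int64(35), np.int64(60), np.int64(95)), (np.int64(36), np.int64(58), np.int64(91)), (np.int64(47), np.int64(55), np.int64(76)), (np.int64(54), np.int64(49), np.int64(56)), (np.int64(58), np.int64(46), np.int64(40)), (np.int64(73), np.int64(54), np.int64(36)), (np.int64(94), np.int64(70), np.int64(43)), (np.int64(95), np.int64(73), np.int64(55)), (np.int64(61), np.int64(57), np.int64(71)), (np.int64(31), np.int64(45), np.int64(78)), (np.int64(27), np.int64(43), np.int64(78)), (np.int64(34), np.int64(49), np.int64(82)), (np.int64(57), np.int64(69), np.int64(92)), (np.int64(78), np.int64(84), np.int64(92)), (np.int64(82), np.int64(88), np.int64(90)), (np.int64(82), np.int64(87), np.int64(91))]
200 [(np.int64(36), np.int64(62), np.int64(94)), (np.int64(39), np.int64(60), np.int64(92)), (np.int64(49), np.int64(52), np.int64(68)), (np.int64(58), np.int64(45), np.int64(35)), (np.int64(59), np.int64(43), np.int64(27)), (np.int64(66), np.int64(49), np.int64(33)), (np.int64(86), np.int6
[... 1851 characters left out ...]
64(40), np.int64(65), np.int64(101)), (np.int64(39), np.int64(65), np.int64(102)), (np.int64(38), np.int64(65), np.int64(101)), (np.int64(38), np.int64(63), np.int64(99)), (np.int64(48), np.int64(56), np.int64(77)), (np.int64(57), np.int64(45), np.int64(37)), (np.int64(57), np.int64(42), np.int64(29)), (np.int64(46), np.int64(42), np.int64(54)), (np.int64(29), np.int64(42), np.int64(74)), (np.int64(26), np.int64(42), np.int64(77)), (np.int64(28), np.int64(43), np.int64(79)), (np.int64(40), np.int64(58), np.int64(99)), (np.int64(62), np.int64(76), np.int64(108)), (np.int64(79), np.int64(86), np.int64(95)), (np.int64(82), np.int64(88), np.int64(90)), (np.int64(83), np.int64(88), np.int64(91))]
```

The opening reads 50 mm and the fingertips just touch the board (5 N). I'll measure each tile's far edge by casting its lower-edge boundary onto that tile's own height.

```bash
cat >> h.py <<'E'
def edges(f,dz=0,u0=275,u1=370):
    im=cv2.GaussianBlur(f['img'],(3,1),0).astype(float); s=get_state()['ee_rot'][2]
    ax=np.array([np.cos(s),np.sin(s)]); ay=np.array([np.sin(s),-np.cos(s)]); p0=get_state()['eef_pos'][:2]
    out=[[],[],[],[]]
    for u in range(u0,u1,3):
        col=im[200:260,u]; R,G,B=col.T; rb=R-B; i=int(np.argmin(rb[5:40]))+5 # bluest row
        def cross(a,th,k,st):
            while 0<k+st<len(a) and (a[k]-th)*(a[k+st]-th)>0: k+=st
            return k+st*(a[k]-th)/(a[k]-a[k+st]+1e-9)
        g=G-R; j=int(np.argmax(g))
        bl=cross(rb,(rb[max(i-8,0)]+rb[i])/2,i,-1)
        jt=i+int(np.argmax(rb[i:i+9])); te=cross(rb,(rb[jt]+rb[i])/2,i,1)
        wh=cross(rb,(rb[jt]+0)/2,jt,1)
        kw=jt+int(np.argmax(G[jt:jt+11]+B[jt:jt+11])); gr=cross(g,20,kw,1)
        for o,v,z in zip(out,(bl,te,wh,gr),(.018,.026,.034,.042)):
            P=onplane(f,[[u,200+v]],z+dz)[0,:2]-p0; o.append((P@ax*1e3,P@ay*1e3))
    for n,o in zip(('blue','terra','white','green'),out):
        o=np.array(o); k=np.ones(len(o),bool)
        for _ in range(4):
            c=np.polyfit(o[k,0],o[k,1],1); r=np.abs(o[:,1]-np.polyval(c,o[:,0])); k=r<max(.5,2*np.median(r))
        print(n,'edge at %.2f mm, slope %.2f deg, n=%d res=%.2f'%(np.polyval(c,0),np.degrees(c[0]),k.sum(),np.median(r)))
E
python3 - <<'E'
from h import *
edges(grab('wrist'))
E
```

```text
blue edge at -23.64 mm, slope 2.00 deg, n=32 res=0.02
terra edge at -23.63 mm, slope -0.77 deg, n=32 res=0.03
white edge at -23.56 mm, slope 0.08 deg, n=32 res=0.01
green edge at -22.66 mm, slope -0.02 deg, n=32 res=0.05
```

All four edges agree within 1 mm, and blue is turned 2° (the limit is 4.6°), so the stack is square. I'll test with a small lift to see that blue comes along.

Request:
drive_tool([
  [0, 0, 0, 0, 0, 0, 0.2],
  [0, 0, 0, 0, 0, 0, 0.2],
  [0, 0, -1, 0, 0, 0, 0.2],
  [0, 0, -2, 0, 0, 0, 0.2],
  [0, 0, -3, 0, 0, 0, 0.2],
  [0, 0, -4, 0, 0, 0, 0.2],
  [0, 0, -5, 0, 0, 0, 0.2],
  [0, 0, -6, 0, 0, 0, 0.2],
  [0, 0, -6, 0, 0, 0, 0.2],
  [0, 0, -6, 0, 0, 0, 0.2],
], grip_force=50)

```text
t: 18.08
eef_pos: [0.5343, 0.0416, 0.2022]
ee_rot: [-3.142, -0.0, 1.79]
force: [0.3, -0.1, -2.6]
width: 0.0497
```

Run:
```python
from h import *
f=grab('wrist')
edges(f,.0055); s=get_state();print(s['t'],s['eef_pos'],s['width'],s['force'])
cv2.imwrite('pics/w7.png',cv2.resize(f['img'][190:350,220:420,::-1],None,fx=3,fy=3,interpolation=cv2.INTER_CUBIC))
```

```text
blue edge at -23.73 mm, slope 1.94 deg, n=32 res=0.02
terra edge at -23.71 mm, slope -0.74 deg, n=32 res=0.02
white edge at -23.61 mm, slope 0.07 deg, n=32 res=0.01
green edge at -22.69 mm, slope 0.11 deg, n=32 res=0.02
18.125 [0.53430613 0.04162782 0.20215445] 0.04974743568637324 [-0.22991313 -0.83267993 -2.15128464]
```

View pics/w7.png

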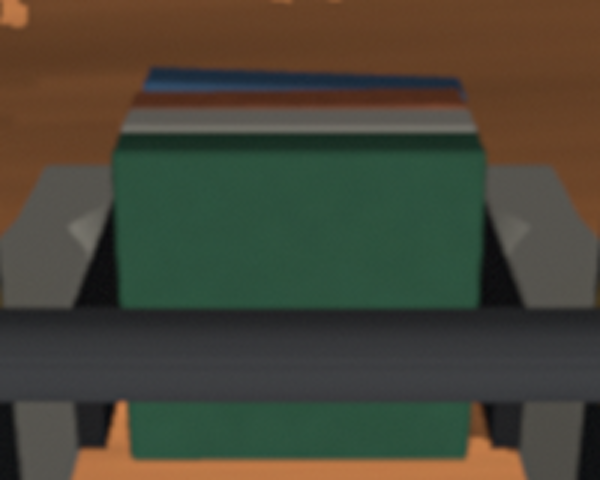

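Blue moves with the tool: its edge hasn't shifted relative to the gripper, and the load is about 2 N, which is four tiles. I'll lift another 114 mm.

Request:
drive_tool([
  [0, 0, -5, 0, 0, 0, 0.2],
  [0, 0, -15, 0, 0, 0, 0.2],
  [0, 0, -28, 0, 0, 0, 0.2],
  [0, 0, -42, 0, 0, 0, 0.2],
  [0, 0, -56, 0, 0, 0, 0.2],
  [0, 0, -70, 0, 0, 0, 0.2],
  [0, 0, -84, 0, 0, 0, 0.2],
  [0, 0, -97, 0, 0, 0, 0.2],
  [0, 0, -107, 0, 0, 0, 0.2],
  [0, 0, -112, 0, 0, 0, 0.2],
  [0, 0, -114, 0, 0, 0, 0.2],
  [0, 0, -114, 0, 0, 0, 0.2],
])

```text
t: 19.62
eef_pos: [0.5342, 0.0416, 0.3159]
ee_rot: [-3.141, 0.0, 1.79]
force: [-0.1, 0.2, -2.0]
width: 0.0497
```

Request:
drive_tool([
  [0, 0, 0, 0, 0, 0, 0.2],
  [0, 0, 0, 0, 0, 0, 0.2],
  [0, 0, 0, 0, 0, 0, 0.2],
  [0, 0, 0, 0, 0, 0, 0.2],
])

```text
t: 20.12
eef_pos: [0.5343, 0.0416, 0.3161]
ee_rot: [-3.142, -0.0, 1.79]
force: [-0.4, 0.0, -1.9]
width: 0.0496
```

Run:
```python
from h import *
f=grab('wrist')
edges(f,.1195); s=get_state();print(s['t'],s['eef_pos'],s['ee_rot'],s['width'],s['force'],abs(s['qd']).max())
g=grab('scene'); d=grab('side'); print(quad(g,'yellow',(370,155,400,185),.026)[0],quad(d,'yellow',(310,255,350,285),.026)[0])
z=lambda im,a:cv2.resize(im['img'][a[1]:a[3],a[0]:a[2],::-1],(400,300),interpolation=cv2.INTER_CUBIC)
cv2.imwrite('pics/end.png',np.vstack([np.hstack([z(g,(270,90,430,210)),z(d,(270,140,430,260))]),np.hstack([z(f,(220,190,433,350)),z(g,(0,0,640,400))])]))
```

```text
blue edge at -23.72 mm, slope 1.97 deg, n=32 res=0.03
terra edge at -23.72 mm, slope -0.75 deg, n=32 res=0.02
white edge at -23.63 mm, slope 0.06 deg, n=32 res=0.01
green edge at -22.61 mm, slope 0.03 deg, n=32 res=0.06
20.175 [0.53429097 0.04161676 0.31612714] [-3.14152588e+00  1.59992943e-05  1.79013058e+00] 0.04959778784476882 [ 0.04021118  0.40200855 -2.16568224] 0.0026332243996571273
[0.5375 0.2261 0.026 ] [0.531  0.2312 0.026 ]
```

View pics/end.png

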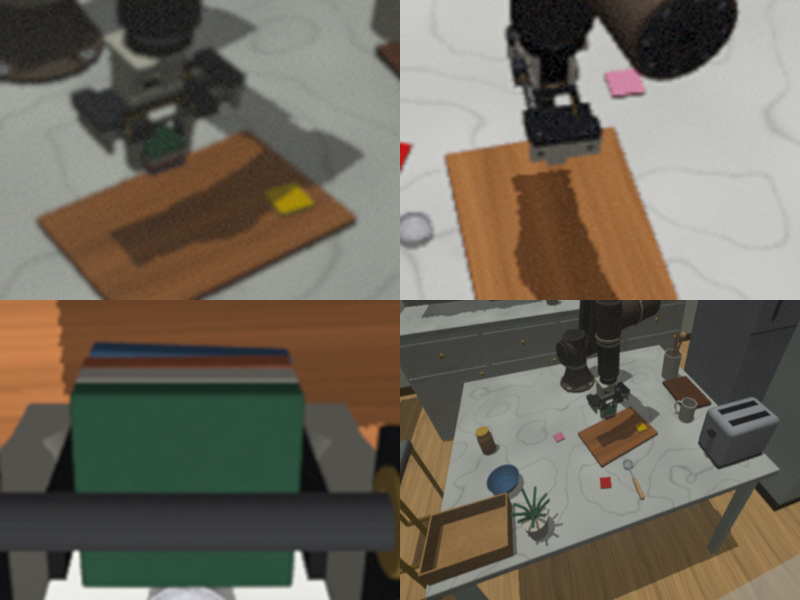

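The stack hangs in the gripper with all four layers present, the board is empty except for the yellow tile, and the other things look unmoved. I'm handing in.

```bash
python3 -c "
from station import job_done; print(job_done())"
```

```text
the job is handed in; nothing more can be done
None
```

The stack is straightened and held about 12 cm above the board, level and still. I squeezed it twice along each axis, plus once more right at board level, then lifted all four tiles in one 50 N grip. I handed the job in at about 20 s of the 48 s allowed.

**Last checks:**
- **Alignment:** the far edges of the four tiles agree within about 1.1 mm. White and green are square within 0.1°, and terracotta is turned about 0.75°.
- **Lift:** the load on the wrist was about 2 N, which matches four tiles. The tool moved up 119.7 mm from the board, and the joints were still.
- **Other things:** the yellow tile measured within about 1.5 mm of its start. The mug, jar, bowl and spoon I checked only by eye; they look unmoved.

**What did not come out perfectly:**
- **Blue tile:** the bottom tile stayed turned by about 2° despite repeated squeezes. That is inside the 4.6° limit.
- **Not measured:** alignment along the jaw direction at the end was judged only from the 49.6 mm finger opening and the pictures. I also had no direct reading of the finger force on the blue tile; it rose with the stack and did not slip.

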